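# Change over the battery pack of a bench indicator

### The job

The battery in the sloping bench indicator is flat. Squeeze its orange snap tab inward, firmly but with no more than 40 N so that the thin case does not crack, and, keeping it pressed, draw the pack out along its slanted bay without dragging the indicator about; then set it down gently and upright in the empty charger, fully home, and let go. Leave the pack that is already charging and the other things on the bench alone.

Things in the scene. Friction and masses are not known exactly. Their poses are not given: they have to be found in the camera images.
- pack_center (a point): Centre of the flat battery pack: pale plastic, 30 mm (x) by 44 mm (y) by 100 mm long (z up; foot 50 mm below this point), 0.2 to 0.3 kg. At first it sits in the indicator's bay, z leaning 30 deg from vertical, y level, top 34 mm standing out of the sloping face (measured along z). Its -y side is one flat face at y = -22 mm; the upper half of the +y side is cut back for the orange tab.
- tab_face (a point): On the outer face of the pack's orange snap tab: 25 mm to +y of the pack's centre line, 33 mm above its centre. Tab: plate 22 mm wide (x), from 2 to 48 mm above the centre; it slides inward, to -y. Across tab and opposite face the pack is 47 mm, or 40 mm with the tab fully in. Under the sloping face a hook stands 6 mm out from the tab and catches 4.5 mm under the bay's edge.
- tab (a joint): Travel of the snap tab, m: 0 sprung out, 0.007 fully in. Spring force 3 N at the start, 13.5 N fully in. A grip of about 35 N presses it and holds the pack steady; with 25 N or less the pack can swing round between the fingers. Above 0.006 the hook passes; a pull with the tab pressed less only drags the indicator along.
- bay (a point): Where the pack's centre lies when home in the bay; axes as the indicator's. The bay's axis leans 30 deg from vertical toward the indicator's front (-x), so the pack comes out upward and to -x; the sloping face is square to it, 16 mm further out. The foot is 50 mm deeper. Play of the pack: 1.5 mm each way in y, 3 mm square to that. After about 75 mm along the axis it is clear.
- console: The bench indicator: loose, grey and black, 200 mm (x) by 270 mm (y), 118 mm high at the back, about 2.5 kg; origin under its centre, front to -x. A carrying handle, a 12 mm bar along y at height 223 mm, 58 mm to -x of the origin, on side arms at y = 141 mm either way, passes right over the pack: a gripper pointing straight down does not fit below it, one leaning along the bay's axis does.
- dock_free_in (a point): Centre of the pocket floor of the empty charger, 10 mm above the bench. Charger: fixed black block 76 mm (x) by 90 mm (y) by 30 mm high, green strip; pocket 36 mm (x) by 50 mm (y), 20 mm deep. The pack stands in it upright, foot on the floor, its 44 mm side along the charger's y, either way round.
- dock_free: The empty charger (as above), origin at the centre of its underside.
- dock_busy: A like charger with a red lamp strip in which the spare pack stands; fixed.
- spare_center (a point): Centre of the spare pack standing in the other charger, the same as the flat pack in shape and size; loose; to be left alone.
- adapter: Turned steel adapter, 52 mm across, 42 mm high, standing loose; origin under its centre. Leave alone.
- weight: Brass calibration weight, 38 mm across, 57 mm high; origin under its centre. Leave alone.
- gauge_ring: Steel gauge ring, 60 mm across, 16 mm high; origin under its centre. Leave alone.
- driver: Screwdriver lying on the bench, 190 mm long. Leave alone.
- spanner: Wrench lying on the bench, 170 mm long. Leave alone.
- mug: Blue mug, 76 mm across, 90 mm high; origin under its centre. Leave alone.
- pack: The flat pack itself (see pack_center); this origin is the middle of its foot, z along its length.
Not all that is in view belongs to the job. What is shaped like the pack but blue is not meant.

How it is judged (in metres and radians):
On the way, in this order (a step that is already met when the one before it is completed fails the run):
1. the tab is pressed in (at least 5 mm) while the pack is still home in the bay (value of joint tab above 0.005 m and distance between pack_center and bay below 0.01 m), for 0.1 s.
2. the pack is drawn clear of the bay (distance between pack_center and bay above 0.075 m), for 0.1 s.
At the end, for the whole second after the job is handed in: the flat pack stands upright (within 0.1 rad), foot down on the floor of the empty charger (centre within 9 mm sideways and 4 mm in height), tab sprung out again, released; the indicator stands within 30 mm of where it was and the spare pack still stands in its own charger (horizontal distance between pack_center and dock_free_in below 0.009 m and z of pack_center in the frame of dock_free_in between 0.046 and 0.054 m and angle between each of pack_center, spare_center's own z axis and vertical below 0.1 rad and value of joint tab below 0.002 m and distance of console from where it was at the start of the episode below 0.03 m and horizontal distance between spare_center and dock_busy below 0.009 m); the robot touches nothing.
It fails at once if the indicator is dragged or lifted more than 30 mm (distance of console from where it was at the start of the episode above 0.03 m).
It fails at once if the pack is dropped into the charger (over 0.45 m/s, a fall of about 10 mm) or rammed into it (over 90 N) (contact force between pack and dock_free above 90 N or (linear speed of pack above 0.45 m/s and horizontal distance between pack_center and dock_free_in below 0.03 m and z of pack_center in the frame of dock_free_in below 0.085 m)).
It fails at once if the spare pack is disturbed by more than 15 mm (distance of spare_center from where it was at the start of the episode above 0.015 m).
It fails at once if something else on the bench is moved by more than 30 mm (distance of any of adapter, weight, gauge_ring, driver, spanner, mug from where it was at the start of the episode above 0.03 m).
It fails at once if the pack's thin case is squeezed with more than about 45 N per finger (90 N over both) (contact force between the fingers and pack above 90 N).
It also fails if it takes over 54 s, if anything falls off the work surface, if the arm or the gripper's body presses on something with over 40 N, if the wrist force passes 120 N, or if a joint passes its speed limit or range.

### The arm

A 6-joint arm with a two-finger parallel gripper is mounted at the origin on the work surface. World frame = base frame: x ahead of the robot, y to its left, z up, the work surface at z = 0. Lengths are in m, angles in degrees, forces in N, time in s.
With the tool pointing down it reaches from about 0.25 to 0.725 m from the base axis. Payload 9.7 kg.
Tool frame: the origin (TCP) lies at the very end of the fingers, on their centre line; the grasp point (between the pads) lies 19 mm behind it; z points along the fingers, y is the line along which they close (so a half turn about z gives the same grasp; the last joint's range is limited). The gripper opens to 85 mm and grips with 20 to 120 N. Pads are 22 mm wide; open, the fingers measure 114 mm over their backs; the gripper's body (76 mm by 85 mm) begins 54 mm behind the grasp point. The pads swing forward as they close: fully open they stand 13 mm farther back than shut.
Start: joints at [-68.468, 4.979, 10.078, 95.1, 0, 90], TCP at [0.202, -0.512, 0.231] pointing down, gripper open.
Joint ranges: [-179.16, 179.16], [-48.56, 103.87], [-65.8, 70.77], [-126.05, 130.52], [-82.76, 87.17], [-180, 180]. Speed limits (degrees/s): [127.2, 127.2, 147.25, 180, 180, 180].

### API

Orientations are given as [roll, pitch, yaw] about the fixed x, y, z axes, in that order (R = Rz(yaw) Ry(pitch) Rx(roll)).
In Python, from workcell import bot gives the robot as it stands.
- The arm moves only by the tool arm_command, never from a script. Its argument "series" is a list of rows, each a list of 4 numbers: the shift along the tool's x, y, z in m, then the turn about the tool's z in rad. A call has exactly 5 rows; each row is the pose to reach, as a shift and turn from the pose commanded when the call began, along the tool's axes at that moment; what a row does not reach only later rows make up. A row lasts 1/10 s, in which the tool goes at most 50 mm and 8.59 degrees, less where a joint would pass 70% of its speed; a pose out of reach is approached as far as the arm can. A call with a gripper value outside its range is refused whole. "hand" is the finger opening in m, from 0 to 0.0854, set as the call begins (left out, the last holds). The fingers move at their own pace and stop on an object; "grip_force" is the grip in N (left out, the last holds). Time passes only in rows, so rows that repeat a pose let the fingers close, or fill a call up. It gives the time, the measured TCP pose, the force, the opening and the grip force at its end, in the units of the state.
- bot.get_obs(): the state, without advancing time (a new reading comes with each control period).
- bot.camera(name): name is "scene" or "top" or "wrist"; returns a dict with "color" (384x512x3 uint8, blue, green, red), "camera_matrix" (3x3 intrinsics, pixels), "dist_coeffs" ([k1, k2, p1, p2, k3] as OpenCV has them; the pictures are not rectified), "xyz" and "orientation" of the camera in the world; the wrist camera has in their place "T_tool_cam" (4x4, takes a point from camera to tool coordinates, whose origin is the TCP and whose axes are the flange's). Camera axes: x right, y up, looking along -z (the intrinsics and any distortion apply to the point x, -y, -z); pixel columns grow to the right and rows downward; lengths in m; the calibration is good to about 2 mm. A picture is of the moment at which its call begins: read the wrist's pose just before it. There is no depth.
- bot.job_done(): hands the job in; it is judged then, once.
Trained networks look in the newest picture that a camera, given by its name, has taken for a name from the list of things; names that differ only in an ending like _2 or _b are one class to them, and where a whole thing is asked for, a point or a joint stands for the part that bears it (a point fixed in the world has none). Each returns a list of dicts, best first, with "confidence" (0 to 1); they miss things now and then, are a little off and sometimes report something else, mostly with a low value. They report only what shows in the picture. A call takes as long as a camera call. They do not tell look-alikes from the thing itself.
- bot.find_in(camera, target): "location" ([column, row] in pixels, amid what is visible of it).
- bot.mark_of(camera, target): "location" ([column, row] in pixels: a listed point, or the origin of a listed thing).
The state is a dict: "time": time; "q": joint angles; "qd": joint speeds; "joint_efforts": joint torques, N m; "ee_pos": TCP position; "tcp_rot": TCP orientation; "wrist_force": force on the tool from outside, world axes, zero at the start; "torque": the same for the moment, N m; "opening": finger opening in m; "grasp_force": force on a finger pad.
Only numpy, scipy, OpenCV 4.12 (cv2) and the standard library are available. Lean on these libraries where they do the work, as an engineer would, in place of code of your own. Each camera call takes 0.05 s, during which the arm holds its last target. There are 200 camera calls.

## Working session

There is one attempt and no reset: what is moved stays moved. The work goes in short steps, Python scripts to look and compute and a tool call to move; the robot and the scene stay as the last step left them, time stands still between calls to the robot, and variables do not carry over. Pictures are saved under pics/ and viewed, at most 10 in all, crops included, and the job is handed in when it is done.

Besides the shell and the picture viewer there is one more tool, called after "Request:" as name([rows], argument=value, ...), one row to a line, values as JSON. arm_command: Moves the arm, as the interface text tells. Its arguments: {"type":"object","properties":{"series":{"type":"array"},"hand":{"type":"number"},"grip_force":{"type":"number"}},"required":["series"]}

```bash
mkdir -p pics; ls; cat > h.py <<'E'
import numpy as np, cv2
from scipy.spatial.transform import Rotation as R
from workcell import bot
def pose(o=None):
    o=o or bot.get_obs(); T=np.eye(4); T[:3,:3]=R.from_euler('xyz',o['tcp_rot'],degrees=True).as_matrix(); T[:3,3]=o['ee_pos']; return T
def cam(name):
    T=pose() if name=='wrist' else None
    c=bot.camera(name)
    if name=='wrist': c['T']=T@np.array(c['T_tool_cam'])
    else:
        M=np.eye(4); M[:3,3]=c['xyz']; o=np.array(c['orientation']); 
        M[:3,:3]=o if o.shape==(3,3) else R.from_euler('xyz',o,degrees=True).as_matrix(); c['T']=M
    return c
def ray(c,p):
    u=cv2.undistortPoints(np.array([[p]],float),np.array(c['camera_matrix']),np.array(c['dist_coeffs']))[0,0]
    d=c['T'][:3,:3]@np.array([u[0],-u[1],-1]); return c['T'][:3,3],d/np.linalg.norm(d)
def atz(c,p,z):
    o,d=ray(c,p); return o+d*(z-o[2])/d[2]
def proj(c,X):
    Y=(np.linalg.inv(c['T'])@np.append(X,1))[:3]; Y=np.array([Y[0],-Y[1],-Y[2]])
    return cv2.projectPoints(Y[None],np.zeros(3),np.zeros(3),np.array(c['camera_matrix']),np.array(c['dist_coeffs']))[0][0,0]
def tri(rs):
    A=np.zeros((3,3));b=np.zeros(3)
    for o,d in rs:
        P=np.eye(3)-np.outer(d,d);A+=P;b+=P@o
    x=np.linalg.solve(A,b); return x,[round(float(np.linalg.norm((np.eye(3)-np.outer(d,d))@(x-o))),4) for o,d in rs]
E
cat > a.py <<'E'
from h import *
np.set_printoptions(precision=4,suppress=True)
o=bot.get_obs(); print(o)
C={}
for n in ('scene','top'):
    C[n]=cam(n); cv2.imwrite(f'pics/{n}0.png',C[n]['color']); print(n,C[n].get('xyz'),C[n].get('orientation'))
for t in ['pack_center','tab_face','bay','console','dock_free_in','dock_free','dock_busy','spare_center','adapter','weight','gauge_ring','mug','driver','spanner','pack']:
    for n in C:
        print(t,n,[(np.round(m['location'],1).tolist(),round(m['confidence'],2)) for m in bot.mark_of(n,t)[:3]])
E
python3 a.py
```

```text
pics
{'time': 0.0, 'q': array([-68.4667,   5.0097,  10.033 ,  95.0986,   0.0016,  90.0009]), 'qd': array([-0.0528, -0.0241, -0.0192,  0.0306, -0.0386, -0.0007]), 'joint_efforts': array([  0.0007, -52.0393,  46.4803,   0.0163,  -0.    ,   0.    ]), 'ee_pos': array([ 0.2018, -0.5114,  0.2306]), 'tcp_rot': array([-179.9247,   -0.0016,   21.5324]), 'wrist_force': array([-0.35  ,  0.2058, -0.066 ]), 'torque': array([ 0.0196,  0.0013, -0.0025]), 'grasp_force': 0.0, 'opening': 0.08536590131583194}
scene [1.3337 0.5838 0.7755] [ 56.0897   1.3345 126.7666]
top [ 0.3659 -0.0343  0.9672] [ 10.9169   1.9589 -91.5488]
pack_center scene [([343.1, 201.8], 0.88), ([328.1, 240.9], 0.7), ([230.1, 196.8], 0.53)]
pack_center top [([161.2, 187.4], 0.83), ([190.7, 283.0], 0.58)]
tab_face scene [([335.3, 203.8], 0.53), ([335.3, 235.7], 0.51), ([322.9, 241.1], 0.38)]
tab_face top [([150.0, 189.4], 0.58), ([202.5, 268.4], 0.58)]
bay scene [([324.9, 243.9], 0.9)]
bay top [([163.9, 188.8], 0.7), ([150.7, 191.0], 0.7)]
console scene [([314.1, 267.2], 0.65)]
console top [([172.1, 182.7], 0.84)]
dock_free_in scen
[... 300 characters left out ...]
 214.0], 0.55)]
adapter scene [([284.5, 204.9], 0.46), ([185.1, 184.4], 0.31)]
adapter top [([168.2, 186.4], 0.6), ([254.0, 242.5], 0.5)]
weight scene [([196.1, 256.7], 0.66)]
weight top [([269.2, 129.4], 0.77)]
gauge_ring scene [([287.2, 203.8], 0.58), ([170.6, 235.1], 0.57)]
gauge_ring top [([317.4, 130.2], 0.64)]
mug scene [([143.0, 210.2], 0.96)]
mug top [([380.6, 142.4], 0.55)]
driver scene [([239.1, 178.1], 0.52)]
driver top [([338.5, 258.9], 0.76), ([322.9, 214.1], 0.66)]
spanner scene [([376.0, 242.1], 0.9), ([326.8, 242.3], 0.41)]
spanner top [([141.1, 245.5], 0.57)]
pack scene [([359.3, 208.9], 0.72), ([228.8, 195.9], 0.62)]
pack top [([175.8, 290.9], 0.65), ([169.0, 184.1], 0.49)]
```

```bash
python3 -c "
import cv2
a=cv2.imread('pics/scene0.png');b=cv2.imread('pics/top0.png')
cv2.imwrite('pics/s1.png',cv2.resize(a[130:330,90:430],(800,470),interpolation=3))
cv2.imwrite('pics/t1.png',cv2.resize(b[80:340,80:430],(800,594),interpolation=3))"
```

```text
(no output)
```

View pics/s1.png

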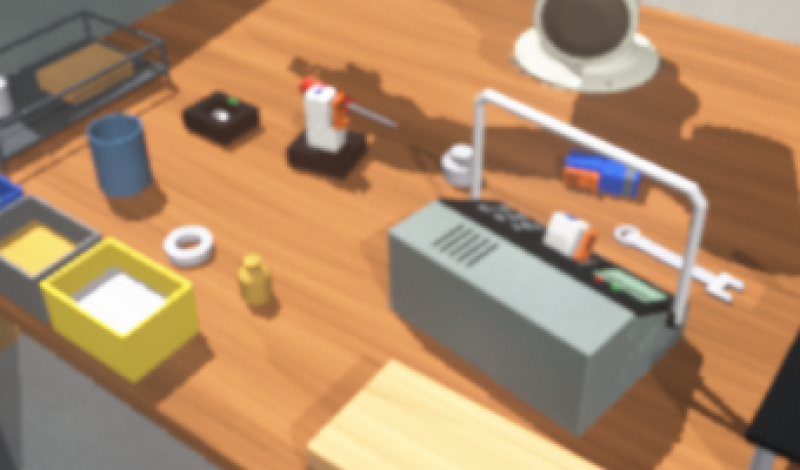

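View pics/t1.png

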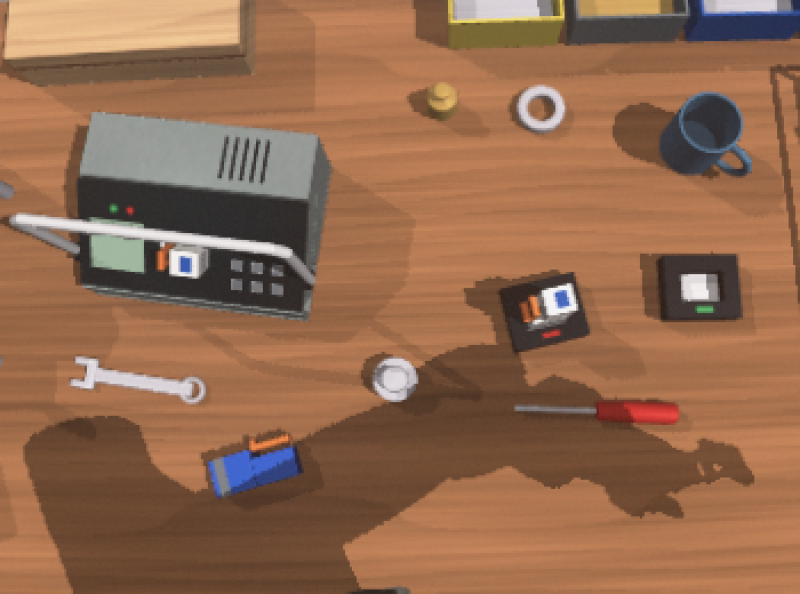

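The flat pack is the white one with the orange tab, standing out of the indicator: scene (332,231), top (161,195). The look-alikes are the spare pack in the red-lamp charger at top (325,211) and the blue block lying at top (190,285). Neither of those fits the description. The empty charger with the green strip is at top (386,205).

```bash
cat > b.py <<'E'
from h import *
np.set_printoptions(precision=4,suppress=True)
S=cam('scene');T=cam('top')
tc=lambda x,y:(80+x*.4375,80+y*.4375)
sc=lambda x,y:(90+x*.425,130+y*.4255)
h=[atz(T,tc(18,219),.223),atz(T,tc(288,251),.223)];print('handle',h,np.linalg.norm(h[0]-h[1]))
hs=[atz(S,sc(697,198),.223),atz(S,sc(484,97),.223)];print('handle S',hs,np.linalg.norm(hs[0]-hs[1]))
d=h[0]-h[1];yaw=np.arctan2(-d[0],d[1]);print('yaw',np.degrees(yaw)); d=hs[0]-hs[1];print('yawS',np.degrees(np.arctan2(-d[0],d[1])))
b=[atz(T,tc(92,113),.118),atz(T,tc(319,136),.118)];print('back top edge',b,np.linalg.norm(b[0]-b[1]))
d=b[0]-b[1];print(np.degrees(np.arctan2(-d[0],d[1])))
print('console',tri([ray(T,(172.1,182.7)),ray(S,(314.1,267.2))]), atz(T,(172.1,182.7),0))
print('bay',tri([ray(T,(163.9,188.8)),ray(S,(324.9,243.9))]))
print('pc',tri([ray(T,(161.2,187.4)),ray(S,(328.1,240.9))]))
print('tab',tri([ray(T,(150,189.4)),ray(S,(335.3,235.7))]))
for p in [(659,256),(737,255),(741,319),(661,321)]: print('dock',atz(T,tc(*p),.03))
print('dock in',atz(T,(384.9,203.3),.01),atz(S,(181.2,176.2),.01),tri([ray(T,(384.9,203.3)),ray(S,(181.2,176.2))]))
for n,t,s in [('busy',(319.5,215.6),(227.3,199.6)),('adapter',(254,242.5),(284.5,204.9)),('weight',(269.2,129.4),(196.1,256.7)),('mug',(380.6,142.4),(143,210.2)),('driver',(338.5,258.9),(239,178.1)),('spanner',(141.1,245.5),(376,242.1))]: print(n,atz(T,t,0),atz(S,s,0))
E
python3 b.py
```

```text
handle [array([0.5691, 0.377 , 0.223 ]), array([0.5268, 0.1033, 0.223 ])] 0.27692511662454067
handle S [array([0.5808, 0.385 , 0.223 ]), array([0.5367, 0.1191, 0.223 ])] 0.2695603949113947
yaw -8.787640331875245
yawS -9.427429033998585
back top edge [array([0.7214, 0.3541, 0.118 ]), array([0.6806, 0.0881, 0.118 ])] 0.26909708760075685
-8.73149805240165
console (array([ 0.6043,  0.2381, -0.0048]), [0.0075, 0.0075]) [0.5994 0.2433 0.    ]
bay (array([0.5715, 0.2445, 0.0583]), [0.0048, 0.0048])
pc (array([0.5715, 0.2501, 0.0713]), [0.0024, 0.0024])
tab (array([0.5639, 0.2692, 0.0937]), [0.0062, 0.0062])
dock [ 0.5473 -0.3054  0.03  ]
dock [ 0.5454 -0.3999  0.03  ]
dock [ 0.4683 -0.3968  0.03  ]
dock [ 0.4694 -0.3012  0.03  ]
dock in [ 0.5177 -0.3549  0.01  ] [ 0.4943 -0.3838  0.01  ] (array([ 0.517 , -0.3515,  0.0314]), [0.0044, 0.0044])
busy [ 0.4909 -0.1724  0.    ] [ 0.5021 -0.1602  0.    ]
adapter [0.4222 0.0114 0.    ] [0.4181 0.0133 0.    ]
weight [ 0.7496 -0.0411  0.    ] [ 0.7677 -0.0541  0.    ]
mug [ 0.6986 -0.3634  0.    ] [ 0.7075 -0.3489  0.    ]
driver [ 0.3705 -0.2175  0.    ] [ 0.3725 -0.2122  0.    ]
spanner [0.4217 0.3289 0.    ] [0.4217 0.3304 0.    ]
```

Request:
arm_command([
  [0.02,-0.03,-0.03,0.1],
  [0.04,-0.06,-0.06,0.2],
  [0.06,-0.09,-0.09,0.3],
  [0.08,-0.12,-0.12,0.42],
  [0.1,-0.15,-0.14,0.53],
], hand=0.0854, grip_force=35)

```text
time: 2.2
ee_pos: [0.2398, -0.334, 0.3734]
tcp_rot: [179.9, -0.1, -9.1]
wrist_force: [0.5, 0.2, 0.6]
opening: 0.0852
grasp_force: 0.0
```

```bash
python3 -c "
from h import *
print([a for a in dir(bot) if not a.startswith('_')]); o=bot.get_obs(); print(o['q'],o['ee_pos'],o['tcp_rot'],o['time'])"
```

```text
['PlanningError', 'camera', 'find_in', 'get_obs', 'job_done', 'mark_of']
[-5.43242474e+01 -7.91391114e+00  1.39326808e+01  1.11727288e+02
  3.92875104e-03  1.34810013e+02] [ 0.23980359 -0.33398671  0.37336463] [ 1.79918129e+02 -8.68675052e-02 -9.13419379e+00] 2.2
```

Request:
arm_command([
  [0.028,-0.04,0,0],
  [0.056,-0.08,0,0],
  [0.084,-0.12,0,0],
  [0.112,-0.16,0,0],
  [0.14,-0.2,0,0],
])

```text
time: 2.7
ee_pos: [0.4099, -0.1574, 0.3716]
tcp_rot: [180.0, -0.1, -8.8]
wrist_force: [1.1, -1.6, -0.5]
opening: 0.0853
grasp_force: 0.0
```

Request:
arm_command([
  [0.05,-0.016,0,0],
  [0.1,-0.032,0,0],
  [0.15,-0.05,0,0],
  [0.2,-0.065,0,0],
  [0.25,-0.08,0,0],
])

```text
time: 3.2
ee_pos: [0.6398, -0.1226, 0.3716]
tcp_rot: [-180.0, 0.1, -8.8]
wrist_force: [0.6, -0.0, 1.3]
opening: 0.0855
grasp_force: 0.0
```

Request:
arm_command([
  [0.05,0,0,0],
  [0.1,0,0,0],
  [0.15,0,0,0],
  [0.2,0,0,0],
  [0.25,0,0,0],
])

```text
time: 3.7
ee_pos: [0.6402, -0.1192, 0.3943]
tcp_rot: [-180.0, 0.4, -8.8]
wrist_force: [1.2, -0.2, -0.0]
opening: 0.0852
grasp_force: 0.0
```

```bash
python3 -c "
from h import *
o=bot.get_obs(); print(o['q'],o['ee_pos'],o['tcp_rot'],o['time'])"
```

```text
[-1.05496044e+01  3.61513015e+01  7.07665172e+01  1.25023107e+02
 -2.18179361e-03  1.78280878e+02] [ 0.64021706 -0.11924166  0.39434618] [-179.98994394    0.40777282   -8.83043871] 3.7
```

Request:
arm_command([
  [0,0,-0.05,0],
  [0,0,-0.1,0],
  [0,0,-0.15,0],
  [0,0,-0.2,0],
  [0,0,-0.25,0],
])

```text
time: 4.2
ee_pos: [0.5732, -0.1068, 0.4705]
tcp_rot: [179.9, -2.1, -8.8]
wrist_force: [-0.8, -0.4, 0.3]
opening: 0.0851
grasp_force: 0.0
```

```bash
python3 -c "
from h import *
o=bot.get_obs(); print(o['q'],o['ee_pos'],o['tcp_rot'],o['time'])"
```

```text
[-1.05569330e+01  2.90168527e+01  7.07260385e+01  1.29565753e+02
  1.04612681e-03  1.78276801e+02] [ 0.57324513 -0.1068287   0.47050158] [179.93656049  -2.14249497  -8.83252822] 4.2
```

Request:
arm_command([
  [-0.03,-0.004,-0.04,-0.14],
  [-0.06,-0.008,-0.08,-0.28],
  [-0.09,-0.012,-0.12,-0.42],
  [-0.12,-0.016,-0.16,-0.56],
  [-0.15,-0.017,-0.2,-0.7],
])

```text
time: 4.7
ee_pos: [0.5324, -0.0876, 0.53]
tcp_rot: [175.3, -5.6, 30.9]
wrist_force: [0.3, -0.0, -0.4]
opening: 0.0851
grasp_force: 0.0
```

```bash
cat > s.py <<'E'
from h import *
np.set_printoptions(precision=3,suppress=True)
o=bot.get_obs(); T=pose(o); z=T[:3,2]
print(o['q'],o['ee_pos'],o['tcp_rot'],o['time'],'lean',np.degrees(np.arccos(-z[2])),'head',np.degrees(np.arctan2(z[1],z[0])))
E
python3 s.py
```

```text
[ -9.343  22.882  70.718 130.507  -0.008 140.006] [ 0.532 -0.088  0.53 ] [175.268  -5.604  30.882] 4.7 lean 7.329208665249073 head -9.404140507078797
```

```bash
cat > w.py <<'E'
from h import *
import sys
v=np.array(eval(sys.argv[1]));print(np.round(pose()[:3,:3].T@v,3))
E
python3 w.py "[-.13,.022,.24]"
```

```text
[-0.076 -0.065 -0.255]
```

Request:
arm_command([
  [-0.015,-0.013,-0.051,-0.14],
  [-0.03,-0.026,-0.102,-0.28],
  [-0.045,-0.039,-0.153,-0.42],
  [-0.06,-0.052,-0.204,-0.56],
  [-0.076,-0.065,-0.255,-0.7],
])

```text
time: 5.2
ee_pos: [0.4977, -0.0807, 0.5769]
tcp_rot: [167.8, -2.4, 69.9]
wrist_force: [0.2, -0.4, -0.3]
opening: 0.0856
grasp_force: 0.0
```

```bash
python3 s.py;python3 w.py "[-.14,.022,.24]"
```

```text
[ -9.214  17.739  70.718 130.51    0.016 101.109] [ 0.498 -0.081  0.577] [167.76   -2.4    69.936] 5.2 lean 12.46957863750862 head -9.137972490203252
[-0.017 -0.085 -0.265]
```

Request:
arm_command([
  [-0.003,-0.017,-0.053,-0.14],
  [-0.007,-0.034,-0.106,-0.28],
  [-0.01,-0.051,-0.16,-0.42],
  [-0.014,-0.068,-0.212,-0.56],
  [-0.017,-0.085,-0.265,-0.7],
])

```text
time: 5.7
ee_pos: [0.4597, -0.0744, 0.6196]
tcp_rot: [164.4, 8.1, 107.7]
wrist_force: [0.6, -0.7, 0.4]
opening: 0.0855
grasp_force: 0.0
```

```bash
python3 s.py;python3 w.py "[-.17,.027,.22]"
```

```text
[ -9.224  12.7    70.72  130.512   0.054  62.   ] [ 0.46  -0.074  0.62 ] [164.413   8.073 107.678] 5.7 lean 17.507904817662364 head -9.044127426355919
[ 0.046 -0.087 -0.262]
```

Request:
arm_command([
  [0.009,-0.017,-0.053,-0.14],
  [0.018,-0.034,-0.106,-0.28],
  [0.027,-0.051,-0.16,-0.42],
  [0.037,-0.07,-0.212,-0.56],
  [0.046,-0.087,-0.265,-0.7],
])

```text
time: 6.2
ee_pos: [0.4173, -0.0671, 0.6594]
tcp_rot: [170.7, 20.7, 146.1]
wrist_force: [-0.5, -0.3, -0.4]
opening: 0.0854
grasp_force: 0.0
```

```bash
python3 s.py;python3 w.py "[-.18,.029,.21]"
```

```text
[ -9.195   7.574  70.722 130.515   0.084  22.98 ] [ 0.417 -0.067  0.659] [170.68   20.717 146.134] 6.2 lean 22.63279881833445 head -8.977867560707175
[ 0.081 -0.034 -0.264]
```

Request:
arm_command([
  [0.016,-0.007,-0.053,-0.1],
  [0.032,-0.014,-0.106,-0.2],
  [0.048,-0.02,-0.16,-0.3],
  [0.065,-0.027,-0.212,-0.4],
  [0.081,-0.034,-0.265,-0.4],
])

```text
time: 6.7
ee_pos: [0.3755, -0.0598, 0.6925]
tcp_rot: [179.8, 27.4, 170.5]
wrist_force: [-1.2, 0.2, 0.8]
opening: 0.0853
grasp_force: 0.0
```

```bash
python3 s.py;python3 w.py "[-.18,.028,.21]"
```

```text
[ -9.074   2.852  70.732 130.509   0.035   0.407] [ 0.375 -0.06   0.693] [179.754  27.37  170.468] 6.7 lean 27.370962702024944 head -8.996962789237035
[ 0.065 -0.001 -0.27 ]
```

Request:
arm_command([
  [0.007,0,-0.028,0],
  [0.014,0,-0.056,0],
  [0.021,0,-0.085,0],
  [0.028,0,-0.115,0],
  [0.035,0,-0.145,0],
])

```text
time: 7.2
ee_pos: [0.3348, -0.053, 0.7201]
tcp_rot: [179.6, 31.8, 170.3]
wrist_force: [-0.1, -0.1, -0.7]
opening: 0.0855
grasp_force: 0.0
```

```bash
python3 s.py; python3 - <<'E'
from h import *
np.set_printoptions(precision=4,suppress=True)
T=pose()
# target pack est
yaw=np.radians(-8.8); ex=np.array([np.cos(yaw),np.sin(yaw),0]); a=-.5*ex+np.array([0,0,.866])
pc=np.array([.5715,.25,.071])
g=pc+a*.033 # grasp point; TCP 19mm deeper
for s in (.15,.0): 
    t=g-a*.019+a*s; print('tcp',s,t,T[:3,:3].T@(t-T[:3,3]))
c=bot.camera('wrist');print(np.array(c['T_tool_cam']))
E
```

```text
[ -9.008  -1.5    70.737 130.464   0.004   0.575] [ 0.335 -0.053  0.72 ] [179.64   31.77  170.316] 7.2 lean 31.77192948597472 head -8.999627410104237
tcp 0.15 [0.4905 0.2625 0.213 ] [0.1816 0.3342 0.486 ]
tcp 0.0 [0.5646 0.2511 0.0831] [0.1863 0.3344 0.636 ]
[[-0.0001  0.9584  0.2853  0.0729]
 [ 1.      0.0004 -0.0012 -0.0003]
 [-0.0012  0.2853 -0.9584 -0.1426]
 [ 0.      0.      0.      1.    ]]
```

Request:
arm_command([
  [0.014,0.027,0.037,0],
  [0.028,0.054,0.074,0],
  [0.042,0.081,0.111,0],
  [0.056,0.108,0.148,0],
  [0.07,0.135,0.185,0],
])

```text
time: 7.75
ee_pos: [0.3836, 0.0493, 0.5641]
tcp_rot: [179.7, 31.7, 170.3]
wrist_force: [-0.1, -0.9, 0.2]
opening: 0.0856
grasp_force: 0.0
```

Request:
arm_command([
  [0.015,0.028,0.035,0],
  [0.03,0.056,0.07,0],
  [0.045,0.084,0.105,0],
  [0.06,0.112,0.14,0],
  [0.075,0.14,0.175,0],
])

```text
time: 8.25
ee_pos: [0.4341, 0.1841, 0.3762]
tcp_rot: [179.7, 31.6, 170.4]
wrist_force: [1.3, 0.2, 0.0]
opening: 0.0853
grasp_force: 0.0
```

```bash
python3 s.py
```

```text
[ 35.908 -25.218  -5.244  86.449 -21.724  40.859] [0.434 0.184 0.376] [179.701  31.595 170.388] 8.25 lean 31.596130722526475 head -9.040598319069002
```

Tilt persists. Look with the wrist camera.

```bash
cat > c.py <<'E'
from h import *
import sys
np.set_printoptions(precision=4,suppress=True)
yaw=np.radians(-8.8); ex=np.array([np.cos(yaw),np.sin(yaw),0]); ey=np.array([-ex[1],ex[0],0]);a=-.5*ex+np.array([0,0,.866])
W=cam('wrist');S=cam('scene');Tp=cam('top')
cv2.imwrite('pics/'+sys.argv[1],W['color'])
P={}
for t in ['pack_center','tab_face','bay','console']:
    for n,c in (('wrist',W),('top',Tp),('scene',S)):
        r=bot.mark_of(n,t); print(t,n,[(np.round(m['location'],1).tolist(),round(m['confidence'],2)) for m in r[:3]])
pc=np.array([.5715,.25,.071])
print('proj pc,tab,top',proj(W,pc),proj(W,pc+.025*ey+.033*a),proj(W,pc+.05*a))
E
python3 c.py w1.png
```

```text
pack_center wrist [([308.0, 109.6], 0.69)]
pack_center top [([193.1, 284.8], 0.81), ([167.4, 188.9], 0.68)]
pack_center scene [([330.3, 242.0], 0.7), ([347.0, 203.3], 0.64)]
tab_face wrist [([322.8, 109.1], 0.56)]
tab_face top [([174.3, 179.7], 0.69), ([154.4, 190.1], 0.58), ([199.7, 272.4], 0.52)]
tab_face scene [([338.2, 233.9], 0.62), ([336.1, 203.2], 0.55), ([199.2, 257.3], 0.44)]
bay wrist [([302.9, 107.4], 0.77)]
bay top [([163.5, 188.1], 0.62)]
bay scene [([325.9, 240.7], 0.76)]
console wrist [([291.1, 105.5], 0.61)]
console top [([173.5, 180.5], 0.9)]
console scene [([315.7, 267.7], 0.89)]
proj pc,tab,top [307.7552 112.3089] [330.016 113.771] [314.4556 114.9553]
```

View pics/w1.png

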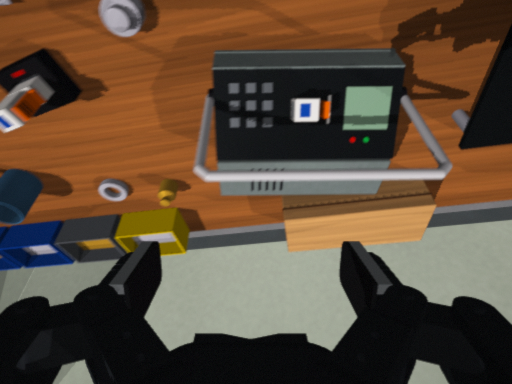

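The picture shows the white pack with its blue label at (305,110) and the orange tab on the right at (327,109). The handle bar lies below them at row 172, and the indicator's edges are level with the picture. I'll triangulate the label and the tab by colour.

```bash
cat > d.py <<'E'
from h import *
import sys
np.set_printoptions(precision=4,suppress=True)
yaw=np.radians(-8.8); ex=np.array([np.cos(yaw),np.sin(yaw),0]); ey=np.array([-ex[1],ex[0],0]);a=-.5*ex+np.array([0,0,.866])
def blob(c,kind,p,r=14):
    p=np.array(p,int); x0,y0=p-r; im=c['color'][y0:y0+2*r,x0:x0+2*r].astype(int); B,G,Rr=im[...,0],im[...,1],im[...,2]
    m=(B>Rr+50)&(B>G+25) if kind=='blue' else (Rr>B+90)&(Rr>G+70)&(Rr>150)
    ys,xs=np.nonzero(m); return (xs.mean()+x0,ys.mean()+y0),len(xs)
if __name__=='__main__':
    W=cam('wrist');S=cam('scene');Tp=cam('top')
    for k,pp in (('blue',((306,110),(331,225),(161,195))),('orange',((327,109),(339,233),(152,193)))):
        rs=[]
        for c,p in zip((W,S,Tp),pp):
            q,n=blob(c,k,p); print(k,np.array(q),n); rs.append(ray(c,q))
        print(tri(rs),tri(rs[::2]),tri(rs[:2]),tri(rs[1:]))
E
python3 d.py
```

```text
blue [304.5211 109.2958] 142
blue [nan nan] 0
blue [160.9688 195.5   ] 32
(array([nan, nan, nan]), [nan, nan, nan]) (array([0.5406, 0.2401, 0.1103]), [0.0003, 0.0003]) (array([nan, nan, nan]), [nan, nan]) (array([nan, nan, nan]), [nan, nan])
orange [326.2967 108.4945] 91
orange [339.4648 233.1268] 71
orange [150.3793 192.5862] 29
(array([0.5536, 0.2713, 0.096 ]), [0.0008, 0.0022, 0.0021]) (array([0.5509, 0.2709, 0.101 ]), [0.0, 0.0]) (array([0.555 , 0.2708, 0.0958]), [0.0011, 0.0011]) (array([0.5531, 0.271 , 0.0953]), [0.0021, 0.0021])d.py:8: RuntimeWarning: Mean of empty slice.
  ys,xs=np.nonzero(m); return (xs.mean()+x0,ys.mean()+y0),len(xs)
  ret = ret.dtype.type(ret / rcount)
```

```bash
cat > g.py <<'E'
from h import *
import sys
np.set_printoptions(precision=4,suppress=True)
yaw=np.radians(-8.8); ex=np.array([np.cos(yaw),np.sin(yaw),0]); ey=np.array([-ex[1],ex[0],0]);a=-.5*ex+np.array([0,0,.866])
pc=np.array(eval(sys.argv[1])); s=float(sys.argv[2]); T=pose(); t=pc+(.014+s)*a; print(t,T[:3,:3].T@(t-T[:3,3]))
E
python3 g.py "[.5655,.2405,.068]" .11
```

```text
[0.5042 0.25   0.1754] [0.0573 0.0769 0.2039]
```

Request:
arm_command([
  [0.02,0.026,0.035,0],
  [0.04,0.052,0.07,0],
  [0.057,0.077,0.11,0],
  [0.057,0.077,0.157,0],
  [0.057,0.077,0.204,0],
])

```text
time: 9.65
ee_pos: [0.5048, 0.2509, 0.1735]
tcp_rot: [179.7, 31.6, 170.5]
wrist_force: [0.7, 0.2, -0.8]
opening: 0.0854
grasp_force: 0.0
```

```bash
cat > e.py <<'E'
from d import *
W=cam('wrist');cv2.imwrite('pics/'+sys.argv[1],cv2.resize(W['color'],(800,600),interpolation=3))
for t in ['pack_center','tab_face','bay']:
    print(t,[(np.round(m['location'],1).tolist(),round(m['confidence'],2)) for m in bot.mark_of('wrist',t)[:3]])
pc=np.array([.5655,.2405,.068])
f=lambda x,y,z:proj(W,pc+x*ex*.866+np.array([0,0,.5*x])+y*ey+z*a)
print('pc,tab,label/top',f(0,0,0),f(0,.025,.033),f(0,0,.05))
print('corners top',f(-.015,-.022,.05),f(.015,-.022,.05),f(-.011,.025,.048),f(.011,.025,.048))
E
python3 s.py; python3 e.py w2.png
```

```text
[ 37.5   -17.485 -22.75   61.72  -22.313  42.322] [0.505 0.251 0.174] [179.673  31.625 170.487] 9.65 lean 31.62657839960147 head -8.889502496088285
pack_center [([257.0, 178.1], 0.64)]
tab_face [([284.6, 184.5], 0.71)]
bay [([250.6, 180.9], 0.98)]
pc,tab,label/top [249.0608 180.252 ] [280.3569 191.6711] [248.8747 199.3147]
corners top [218.4034 180.254 ] [220.114  218.1954] [282.5886 184.0243] [281.9341 211.673 ]
```

View pics/w2.png

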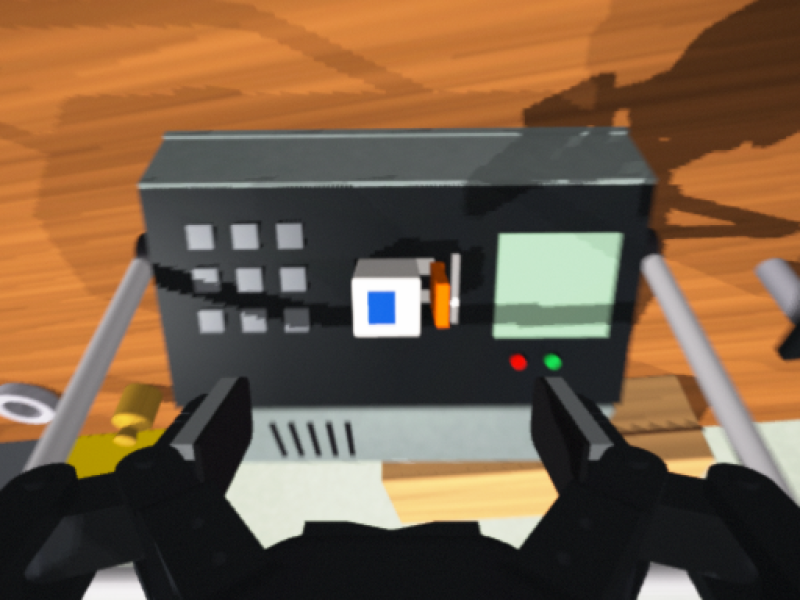

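The label is at (382,307) in this enlarged view (244,196 in the raw picture). The pack's edges run from 353 to 450, so they centre about 5 mm to +y of the finger centre line. I correct for this and go in along the axis.

```bash
python3 g.py "[.5641,.2440,.067]" .05;python3 g.py "[.5641,.2440,.067]" .003
```

```text
[0.5325 0.2489 0.1224] [0.0037 0.0038 0.0593]
[0.5557 0.2453 0.0817] [0.005  0.0039 0.1063]
```

Request:
arm_command([
  [0.002,0.002,0.015,0],
  [0.004,0.004,0.03,0],
  [0.005,0.004,0.05,0],
  [0.005,0.004,0.065,0],
  [0.005,0.004,0.075,0],
])

```text
time: 10.35
ee_pos: [0.5405, 0.2493, 0.1107]
tcp_rot: [179.5, 31.7, 170.3]
wrist_force: [-0.5, 0.2, 0.6]
opening: 0.0853
grasp_force: 0.0
```

```bash
sed -i 's/.5655,.2405,.068/.5641,.2455,.067/' e.py; python3 g.py "[.5641,.2440,.067]" .003; python3 e.py w3.png
```

```text
[0.5557 0.2453 0.0817] [ 0.0019 -0.0016  0.0329]
pack_center [([251.1, 209.8], 0.89)]
tab_face [([292.4, 227.1], 0.67)]
bay []
pc,tab,label/top [249.9684 208.1537] [294.0004 229.1928] [250.0473 244.2514]
corners top [205.6686 218.0392] [209.0262 269.9712] [298.7477 222.4814] [297.2248 260.257 ]
```

View pics/w3.png

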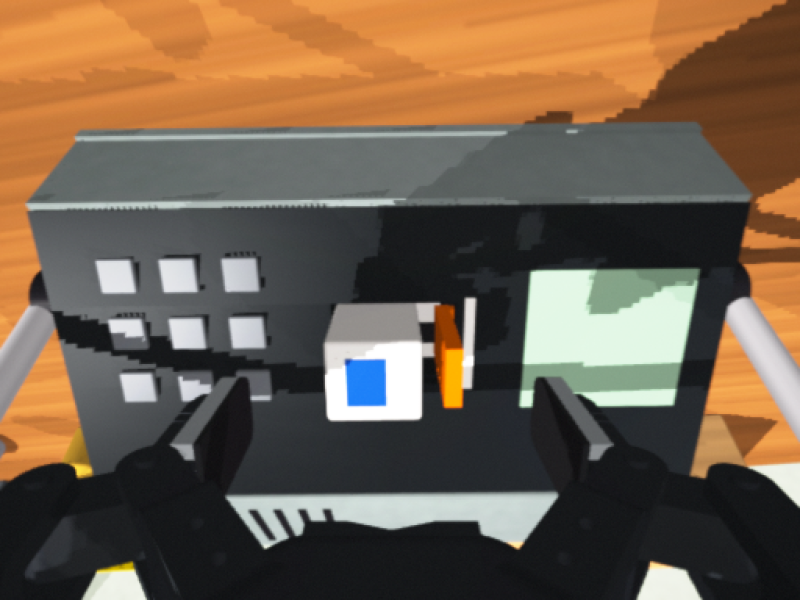

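Prediction and picture agree to about 1 px (top-face edge at 207,219; tab at 296,224). I advance, then close.

Request:
arm_command([
  [0.001,-0.001,0.01,0],
  [0.002,-0.001,0.02,0],
  [0.002,-0.001,0.028,0],
  [0.002,-0.001,0.032,0],
  [0.002,-0.001,0.032,0],
])

```text
time: 11.05
ee_pos: [0.5545, 0.2449, 0.0796]
tcp_rot: [179.7, 31.6, 170.4]
wrist_force: [-0.3, 0.0, 0.4]
opening: 0.0855
grasp_force: 0.0
```

Request:
arm_command([
  [0,0,0,0],
  [0,0,0,0],
  [0,0,0,0],
  [0,0,0,0],
  [0,0,0,0],
], hand=0.03, grip_force=35)

```text
time: 11.55
ee_pos: [0.5546, 0.2451, 0.0819]
tcp_rot: [179.7, 31.7, 170.3]
wrist_force: [-8.0, -3.4, 7.5]
opening: 0.0376
grasp_force: 34.8
```

Request:
arm_command([
  [0,0,-0.001,0],
  [0,0,-0.002,0],
  [0,0,-0.003,0],
  [0,0,-0.006,0],
  [0,0,-0.01,0],
])

```text
time: 12.05
ee_pos: [0.5499, 0.246, 0.0894]
tcp_rot: [179.7, 31.7, 170.3]
wrist_force: [5.2, -1.1, -2.8]
opening: 0.0377
grasp_force: 35.9
```

Request:
arm_command([
  [0,0,-0.004,0],
  [0,0,-0.008,0],
  [-0.001,0,-0.013,0],
  [-0.001,0,-0.019,0],
  [-0.001,0,-0.025,0],
])

```text
time: 12.55
ee_pos: [0.5372, 0.248, 0.1114]
tcp_rot: [179.7, 31.7, 170.3]
wrist_force: [3.9, -0.8, -2.5]
opening: 0.0374
grasp_force: 36.0
```

```bash
cat > f.py <<'E'
from h import *
for n in ('top','scene'):
    c=cam(n); a=cv2.imread(f'pics/{n}0.png'); b=c['color']; cv2.imwrite(f'pics/{n}_now.png',b)
    # console shift by phase correlation on a back/roof patch
    (y0,y1,x0,x1)=(128,166,112,222) if n=='top' else (220,320,250,345)
    A,B=[cv2.cvtColor(i[y0:y1,x0:x1],cv2.COLOR_BGR2GRAY).astype(np.float32) for i in (a,b)]
    print(n,cv2.phaseCorrelate(A,B,cv2.createHanningWindow((x1-x0,y1-y0),cv2.CV_32F)))
E
python3 f.py
```

```text
top ((-0.026731345785798055, -0.027609634162939045), 0.9725073598821958)
scene ((-0.011012736098571452, 0.060288517163812116), 0.9959281237920126)
```

Request:
arm_command([
  [0,0,-0.007,0],
  [-0.001,0,-0.014,0],
  [-0.001,0,-0.021,0],
  [-0.001,0,-0.028,0],
  [-0.001,0,-0.034,0],
])

```text
time: 13.15
ee_pos: [0.5199, 0.2508, 0.1407]
tcp_rot: [179.7, 31.6, 170.4]
wrist_force: [-0.0, -0.7, -2.3]
opening: 0.0375
grasp_force: 36.1
```

Request:
arm_command([
  [0,0,-0.008,0],
  [0,0,-0.016,0],
  [-0.001,0,-0.024,0],
  [-0.001,0,-0.032,0],
  [-0.001,0,-0.038,0],
])

```text
time: 13.65
ee_pos: [0.5014, 0.2538, 0.1743]
tcp_rot: [179.6, 31.7, 170.3]
wrist_force: [0.4, -0.3, -2.9]
opening: 0.0372
grasp_force: 36.1
```

```bash
python3 s.py;python3 f.py; python3 -c "
import cv2;a=cv2.imread('pics/scene_now.png');b=cv2.imread('pics/top_now.png')
import numpy as np
cv2.imwrite('pics/m1.png',np.hstack([cv2.resize(a[110:300,240:440],(400,380)),cv2.resize(b[110:300,90:290],(400,380))]))"
```

```text
[ 38.08  -17.536 -22.693  62.046 -22.584  43.025] [0.501 0.254 0.174] [179.626  31.657 170.338] 13.65 lean 31.658737841427957 head -8.94907420665291
top ((-0.06542063413206733, -0.067691458230275), 0.9789714904626211)
scene ((-0.127055574497561, -0.09161150588992939), 0.7684640693664551)
```

View pics/m1.png

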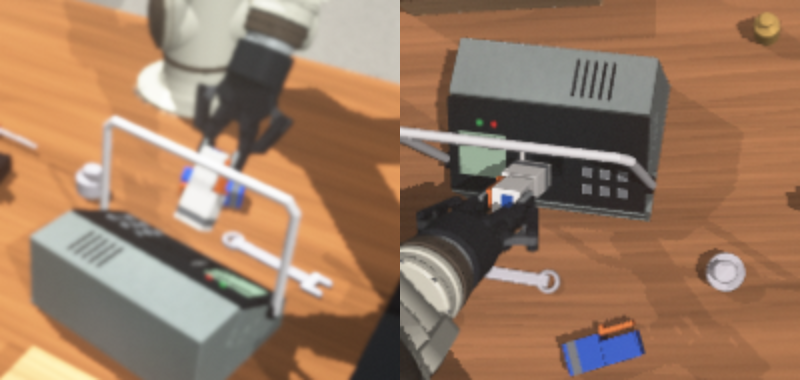

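The pack is out and held in line with the fingers, and the indicator has not moved (under 0.2 px). I retreat along the axis, then carry the pack over to the empty charger.

Request:
arm_command([
  [0,0,-0.02,0],
  [0,0,-0.045,0],
  [0,0,-0.075,0],
  [0,0,-0.105,0],
  [0,0,-0.12,0],
])

```text
time: 14.25
ee_pos: [0.439, 0.2639, 0.278]
tcp_rot: [179.5, 31.7, 170.3]
wrist_force: [1.0, -0.0, -3.4]
opening: 0.0371
grasp_force: 36.1
```

```bash
python3 s.py; python3 w.py "[.0,-.6,.0]"; python3 w.py "[0,-.3,.04]"
```

```text
[ 44.592 -21.069 -13.541  77.285 -24.963  49.633] [0.439 0.264 0.278] [179.518  31.721 170.296] 14.25 lean 31.7237850216871 head -8.787213354623278
[-0.086 -0.592  0.048]
[-0.064 -0.296 -0.01 ]
```

Request:
arm_command([
  [-0.008,-0.03,-0.002,0],
  [-0.018,-0.07,-0.004,0],
  [-0.03,-0.115,-0.006,0],
  [-0.042,-0.16,-0.008,0],
  [-0.053,-0.205,-0.008,0],
])

```text
time: 14.75
ee_pos: [0.4457, 0.053, 0.3097]
tcp_rot: [179.7, 31.7, 170.4]
wrist_force: [0.5, 0.8, -3.3]
opening: 0.0377
grasp_force: 36.6
```

Request:
arm_command([
  [-0.006,-0.045,0.003,0],
  [-0.012,-0.09,0.007,0],
  [-0.018,-0.135,0.01,0],
  [-0.024,-0.18,0.014,0],
  [-0.03,-0.225,0.017,0],
])

```text
time: 15.25
ee_pos: [0.4423, -0.1754, 0.3094]
tcp_rot: [179.7, 31.7, 170.3]
wrist_force: [2.1, 0.8, -2.2]
opening: 0.0372
grasp_force: 36.5
```

Request:
arm_command([
  [-0.005,-0.04,0.005,0],
  [-0.011,-0.08,0.012,0],
  [-0.016,-0.12,0.018,0],
  [-0.02,-0.15,0.022,0],
  [-0.022,-0.16,0.024,0],
])

```text
time: 15.75
ee_pos: [0.4469, -0.339, 0.2979]
tcp_rot: [179.6, 31.5, 170.2]
wrist_force: [0.5, 0.4, -2.9]
opening: 0.0374
grasp_force: 36.6
```

```bash
python3 s.py; cat > k.py <<'E'
from d import *
W=cam('wrist');cv2.imwrite('pics/'+sys.argv[1],cv2.resize(W['color'],(800,600),interpolation=3)); S=cam('scene');Tp=cam('top')
for t in ['dock_free_in','dock_free','pack_center']:
    for n,c in (('wrist',W),('top',Tp),('scene',S)):
        r=bot.mark_of(n,t); print(t,n,[(np.round(m['location'],1).tolist(),round(m['confidence'],2),atz(c,m['location'],.01 if t[-1]=='n' else 0)) for m in r[:2]])
E
python3 k.py w4.png
```

```text
[-46.444 -18.841 -10.272  72.581  18.467 -32.405] [ 0.447 -0.339  0.298] [179.627  31.503 170.152] 15.75 lean 31.505266443520355 head -9.13375627987013
dock_free_in wrist [([244.9, 79.6], 0.98, array([ 0.5077, -0.3544,  0.01  ]))]
dock_free_in top [([387.2, 204.7], 0.69, array([ 0.5136, -0.361 ,  0.01  ]))]
dock_free_in scene [([184.5, 176.8], 0.9, array([ 0.4904, -0.3708,  0.01  ]))]
dock_free wrist [([245.6, 76.2], 0.8, array([ 0.5084, -0.3537,  0.    ]))]
dock_free top [([379.5, 206.6], 0.58, array([ 0.5105, -0.3421,  0.    ]))]
dock_free scene [([190.8, 102.6], 0.34, array([-0.07  , -0.8806, -0.    ]))]
pack_center wrist [([256.6, 234.4], 0.68, array([ 0.8821, -0.3962,  0.    ])), ([249.7, 202.8], 0.41, array([ 0.7695, -0.3927,  0.    ]))]
pack_center top [([191.3, 282.0], 0.97, array([0.3193, 0.1854, 0.    ])), ([423.3, 206.9], 0.95, array([ 0.5053, -0.4669,  0.    ]))]
pack_center scene [([346.0, 204.8], 0.86, array([0.3029, 0.1778, 0.    ])), ([193.4, 103.3], 0.61, array([-0.0702, -0.8621,  0.    ]))]
```

View pics/w4.png

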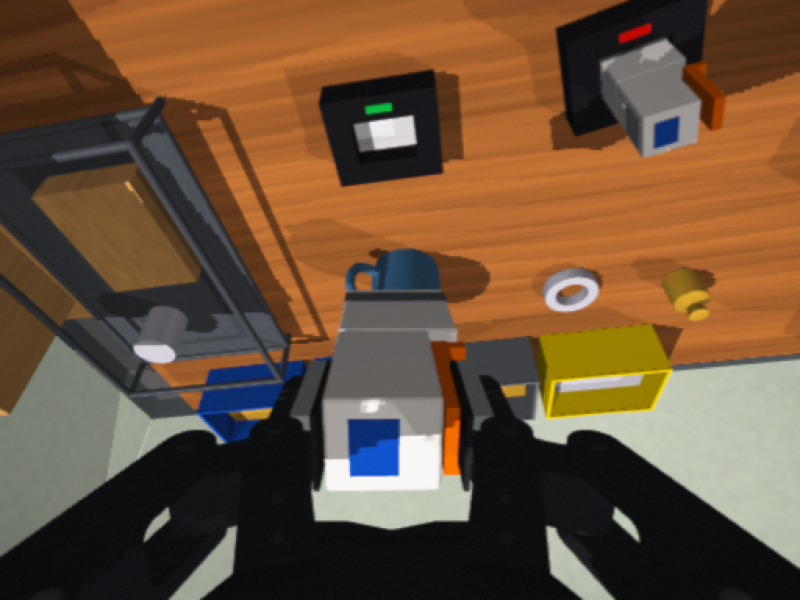

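The empty charger's top is at (320,88), (433,72), (442,172), (340,186) in the enlarged view, with the pocket at about (388,133). The spare pack is at top right, clear of the path. The pack sits straight between the fingers, with its foot at (400,293).

```bash
python3 - <<'E'
from d import *
W=cam('wrist');k=1.5625
P=[atz(W,(x/k,y/k),.03) for x,y in [(324,105),(434,86),(442,172),(341,186)]]+[atz(W,(x/k,y/k),.03) for x,y in [(320,88),(433,72)]]
for p in P:print(p)
print(np.mean(P[2:],0))
for p in [(379,109)]: print('green',atz(W,(p[0]/k,p[1]/k),.03))
# pack corners in tool frame predicted -> pixels (foot)
T=pose()
for v in [(-.015,-.022),(.015,-.022),(.015,.022),(-.015,.022)]:
    for z in (.0176+.05,.0176-.05):
        print(v,round(z,3),(k*proj(W,T[:3,:3]@np.array([v[0],v[1]+.002,z])+T[:3,3])).round())
E
```

```text
[ 0.4767 -0.391   0.03  ]
[ 0.4761 -0.3063  0.03  ]
[ 0.5516 -0.3067  0.03  ]
[ 0.5511 -0.396   0.03  ]
[ 0.4634 -0.3904  0.03  ]
[ 0.4657 -0.306   0.03  ]
[ 0.508  -0.3498  0.03  ]
green [ 0.4869 -0.35    0.03  ]
(-0.015, -0.022) 0.068 [349. 347.]
(-0.015, -0.022) -0.032 [318. 488.]
(0.015, -0.022) 0.068 [347. 286.]
(0.015, -0.022) -0.032 [313. 390.]
(0.015, 0.022) 0.068 [443. 286.]
(0.015, 0.022) -0.032 [484. 390.]
(-0.015, 0.022) 0.068 [441. 347.]
(-0.015, 0.022) -0.032 [478. 488.]
```

```bash
python3 w.py "[-.057,-.007,-.178]"; python3 -c "
from h import *
c=cam('top')
for p in ((80+515*.4375,80+408*.4375),(80+681*.4375,80+413*.4375)): print(atz(c,p,.012))
for x,y in ((659,256),(737,255),(741,319),(661,321),(661,311),(740,310)): print(atz(c,(80+x*.4375,80+y*.4375),.03), atz(c,(80+x*.4375,80+y*.4375),0))
"
```

```text
[ 0.14  -0.017  0.123]
[ 0.37449195 -0.12612676  0.012     ]
[ 0.36179312 -0.32146134  0.012     ]
[ 0.54731231 -0.30542264  0.03      ] [ 0.55311863 -0.3140999   0.        ]
[ 0.54538738 -0.39993818  0.03      ] [ 0.55113208 -0.41164094  0.        ]
[ 0.46833259 -0.3968405   0.03      ] [ 0.47161073 -0.40844409  0.        ]
[ 0.46939844 -0.30121704  0.03      ] [ 0.4727107  -0.30975968  0.        ]
[ 0.48122579 -0.3021981   0.03      ] [ 0.48491666 -0.31077214  0.        ]
[ 0.47905607 -0.39671532  0.03      ] [ 0.48267747 -0.40831491  0.        ]
```

Request:
arm_command([
  [0.028,-0.003,0.025,-0.03],
  [0.056,-0.007,0.05,-0.06],
  [0.084,-0.01,0.075,-0.09],
  [0.112,-0.014,0.1,-0.12],
  [0.135,-0.016,0.118,-0.12],
])

```text
time: 16.95
ee_pos: [0.3918, -0.3418, 0.1256]
tcp_rot: [-176.2, 31.3, 178.4]
wrist_force: [0.9, -0.2, -2.1]
opening: 0.0374
grasp_force: 36.6
```

```bash
python3 s.py; python3 w.py "np.array([.405,-.345,.076])-bot.get_obs()['ee_pos']"; python3 w.py "[.1,0,0]"; python3 k.py w5.png
```

```text
[-52.51  -24.67  -33.223  57.47   21.153 -45.322] [ 0.392 -0.342  0.126] [-176.165   31.344  178.429] 16.95 lean 31.55443171654698 head -8.914075128020034
[0.014 0.    0.049]
[-0.085  0.006  0.052]
dock_free_in wrist []
dock_free_in top [([383.9, 206.6], 0.8, array([ 0.5086, -0.3512,  0.01  ])), ([391.8, 246.3], 0.41, array([ 0.3988, -0.3632,  0.01  ]))]
dock_free_in scene [([186.9, 180.1], 0.88, array([ 0.5017, -0.3477,  0.01  ])), ([284.6, 204.0], 0.55, array([0.4255, 0.0182, 0.01  ]))]
dock_free wrist []
dock_free top [([383.0, 207.7], 0.96, array([ 0.507 , -0.3517,  0.    ])), ([254.4, 243.6], 0.21, array([0.4192, 0.0104, 0.    ]))]
dock_free scene [([186.0, 186.6], 0.58, array([ 0.524 , -0.3319,  0.    ]))]
pack_center wrist [([258.5, 231.6], 0.74, array([ 0.563 , -0.3494,  0.    ]))]
pack_center top [([395.4, 240.9], 0.93, array([ 0.4135, -0.3781,  0.    ])), ([172.7, 184.3], 0.7, array([0.5946, 0.2414, 0.    ]))]
pack_center scene [([208.5, 145.7], 0.88, array([ 0.2437, -0.4758,  0.    ])), ([346.7, 202.0], 0.68, array([0.2872, 0.1727, 0.    ]))]
```

View pics/w5.png

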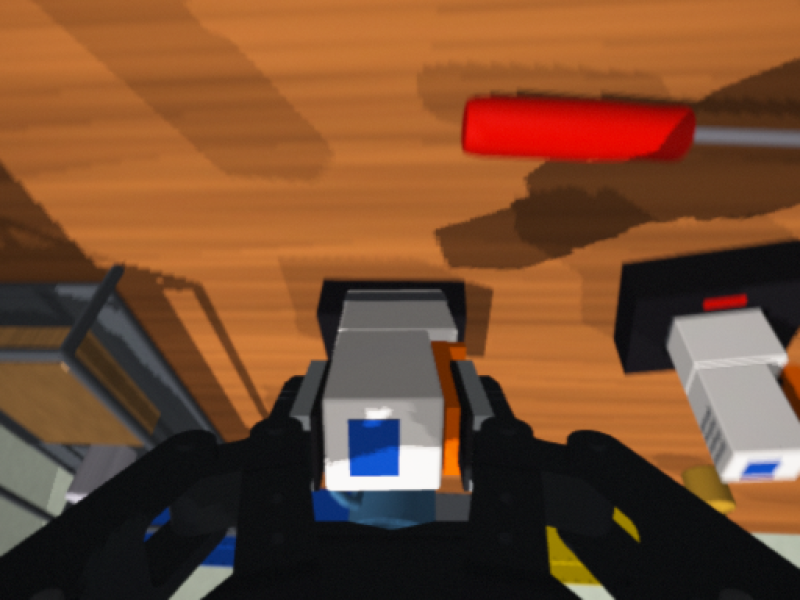

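The charger lies straight behind the pack. Its near edge runs level from (320,280) to (466,282), and the pack is centred on it. The screwdriver, at (580,128), is clear. The tool cannot be tilted here by command, so I will press the foot lightly against the charger's fixed front face and let the pack swing upright between the fingers, then insert it.

Request:
arm_command([
  [0.003,0,0.012,0],
  [0.007,0,0.025,0],
  [0.011,0,0.039,0],
  [0.013,0,0.048,0],
  [0.013,0,0.048,0],
])

```text
time: 18.05
ee_pos: [0.4063, -0.3452, 0.0783]
tcp_rot: [-176.3, 31.3, 178.3]
wrist_force: [-0.1, -0.2, -4.0]
opening: 0.0372
grasp_force: 36.6
```

Request:
arm_command([
  [-0.003,0,0.002,0],
  [-0.006,0,0.004,0],
  [-0.009,0.001,0.006,0],
  [-0.013,0.001,0.008,0],
  [-0.017,0.001,0.01,0],
], grip_force=23)

```text
time: 18.55
ee_pos: [0.4261, -0.3465, 0.081]
tcp_rot: [-176.1, 31.3, 178.4]
wrist_force: [-10.5, -0.1, 2.2]
opening: 0.0373
grasp_force: 38.3
```

Request:
arm_command([
  [0.004,0,-0.003,0],
  [0.008,0,-0.005,0],
  [0.011,0,-0.001,0],
  [0.013,0,0.003,0],
  [0.013,0,0.003,0],
], grip_force=20)

```text
time: 19.05
ee_pos: [0.4165, -0.3459, 0.0705]
tcp_rot: [-176.2, 31.4, 178.4]
wrist_force: [-0.0, 0.1, -2.0]
opening: 0.0376
grasp_force: 36.2
```

```bash
python3 s.py; python3 w.py "[.1,0,0]";python3 w.py "[0,0,-.1]"; python3 -c "
from h import *
o=bot.get_obs();print(o['grasp_force'],o['opening'],o['wrist_force'])
c=cam('wrist');cv2.imwrite('pics/w6.png',c['color'])
c=cam('scene');cv2.imwrite('pics/s6.png',c['color'])"
```

```text
[-50.185 -20.782 -36.811  49.149  20.202 -42.992] [ 0.416 -0.346  0.07 ] [-176.172   31.385  178.373] 19.05 lean 31.593653140130034 head -8.949248741527533
[-0.085  0.006  0.052]
[0.052 0.006 0.085]
36.19992792606354 0.03762264343310021 [-0.04043838  0.08074387 -2.02103737]
```

Request:
arm_command([
  [0,0,0,0],
  [-0.003,0,0.001,0],
  [-0.007,0,0.003,0],
  [-0.01,0,0.004,0],
  [-0.014,0.001,0.006,0],
], grip_force=22, hand=0.03)

```text
time: 19.65
ee_pos: [0.4315, -0.3464, 0.0736]
tcp_rot: [-176.1, 31.3, 178.4]
wrist_force: [-8.5, -1.8, 1.2]
opening: 0.0371
grasp_force: 37.8
```

Request:
arm_command([
  [-0.002,0,0.001,0],
  [-0.004,0,0.002,0],
  [-0.006,0,0.003,0],
  [-0.008,0.001,0.004,0],
  [-0.01,0.001,0.005,0],
])

```text
time: 20.15
ee_pos: [0.4429, -0.3461, 0.0747]
tcp_rot: [-176.1, 31.4, 178.4]
wrist_force: [-6.1, -0.4, 2.4]
opening: 0.0375
grasp_force: 37.8
```

```bash
python3 s.py; python3 -c "
from h import *
o=bot.get_obs();print(o['grasp_force'],o['opening'],o['wrist_force'])
c=cam('wrist');b=cam('top')
cv2.imwrite('pics/m7.png',np.hstack([cv2.resize(c['color'],(400,300)),cv2.resize(b['color'][170:300,330:503],(400,300))]))"
```

```text
[-47.479 -18.526 -34.813  47.96   18.947 -40.39 ] [ 0.443 -0.346  0.075] [-176.051   31.362  178.389] 20.15 lean 31.584059611502955 head -9.1668554539617
37.82703995704651 0.03745506304800112 [-6.10802206 -0.37820275  2.40696925]
```

View pics/m7.png

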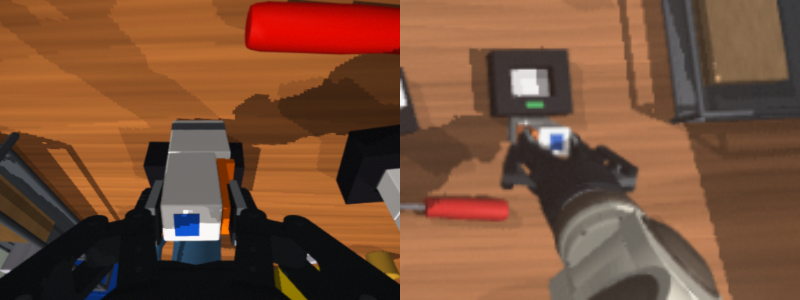

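The pack is swinging: in the wrist view its foot has moved up to (200,122), and the force has levelled off at 6 to 8 N. I continue until it lies flat against the face.

Request:
arm_command([
  [-0.003,0,0.002,0],
  [-0.006,0,0.004,0],
  [-0.009,0.001,0.006,0],
  [-0.012,0.001,0.007,0],
  [-0.015,0.001,0.009,0],
])

```text
time: 20.75
ee_pos: [0.4607, -0.3463, 0.0751]
tcp_rot: [-176.0, 31.4, 178.4]
wrist_force: [-6.7, -0.7, 1.9]
opening: 0.0373
grasp_force: 37.9
```

Request:
arm_command([
  [-0.002,0,0.001,0],
  [-0.004,0,0.002,0],
  [-0.006,0,0.003,0],
  [-0.008,0.001,0.004,0],
  [-0.009,0.001,0.005,0],
])

```text
time: 21.25
ee_pos: [0.4709, -0.3463, 0.0757]
tcp_rot: [-176.0, 31.4, 178.4]
wrist_force: [-10.8, -1.3, 6.5]
opening: 0.0372
grasp_force: 38.7
```

```bash
cat > l.py <<'E'
from d import *
W=cam('wrist');S=cam('scene');T=cam('top');M=pose();G=M[:3,3]-.019*M[:3,2]
for n,c in (('wrist',W),('scene',S),('top',T)):
    for t in ('pack_center','pack'):
        print(n,t,[(np.round(m['location'],1).tolist(),round(m['confidence'],2)) for m in bot.mark_of(n,t)[:4]])
    for th in (0,5,10,20,30):
        s,k=np.sin(np.radians(th)),np.cos(np.radians(th)); d=np.array([s,0,-k])
        print(th,proj(c,G+.0366*d).round(1),proj(c,G+.0866*d).round(1),'top-front edge',proj(c,G-.0134*d+.015*np.array([-k,0,-s])).round(1))
cv2.imwrite('pics/m8.png',np.hstack([cv2.resize(S['color'][110:220,130:276],(400,300)),cv2.resize(W['color'],(400,300))]))
E
python3 l.py
```

```text
wrist pack_center [([258.3, 194.8], 0.83)]
wrist pack [([252.0, 133.8], 0.89)]
0 [254.4 203.6] [258.2 143.9] top-front edge [246.  277.8]
5 [254.7 207.5] [258.7 153. ] top-front edge [246.  273.3]
10 [254.9 211.7] [259.1 162.3] top-front edge [246.1 268.7]
20 [255.4 220.7] [259.8 181.3] top-front edge [246.3 259.6]
30 [255.7 230.6] [260.2 200.6] top-front edge [246.7 250.8]
scene pack_center [([343.8, 204.4], 0.94), ([197.2, 163.8], 0.68)]
scene pack [([192.0, 178.0], 0.49)]
0 [194.1 164.7] [195.4 176.5] top-front edge [195.6 150.7]
5 [193.4 165. ] [194.  177.4] top-front edge [195.8 150.9]
10 [192.8 165.3] [192.6 178. ] top-front edge [196.1 151.1]
20 [191.6 165.6] [189.6 178.9] top-front edge [196.4 151.7]
30 [190.4 165.6] [186.8 179. ] top-front edge [196.7 152.5]
top pack_center [([188.4, 285.2], 0.67), ([387.5, 221.5], 0.55)]
top pack [([174.1, 292.3], 0.75), ([381.2, 227.3], 0.74), ([316.8, 128.7], 0.47)]
0 [388.5 221.9] [382.6 224. ] top-front edge [395.6 225.5]
5 [388.4 220.6] [382.4 221.2] top-front edge [395.4 226. ]
10 [388.3 219.4] [382.2 218.5] top-front edge [395.3 226.5]
20 [388.3 217. ] [382.2 213.1] top-front edge [394.9 227.3]
30 [388.4 214.7] [382.5 207.8] top-front edge [394.5 227.8]
```

View pics/m8.png

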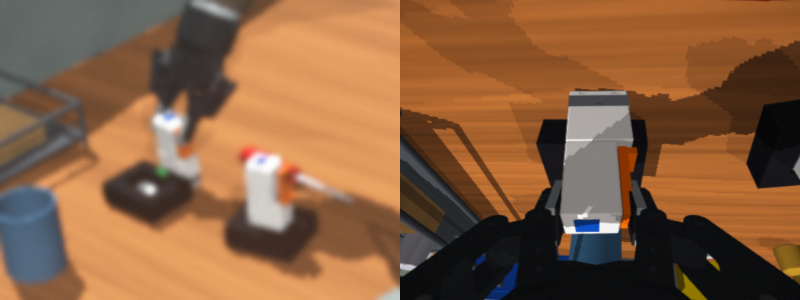

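Left: the pack now stands upright at the charger's front face. Right: the top edge of its front face is at row 218, matching the prediction for 0 deg lean. Next I work out the transfer.

```bash
python3 - <<'E'
from d import *
M=pose();G=M[:3,3]-.019*M[:3,2];y=M[:3,1]
v=np.array([0,0,-1.]);d=v-y*(v@y);d/=np.linalg.norm(d);print('y_t',y,'d',d)
foot=G+.0866*d-.002*y;pc=G+.0366*d-.002*y;print('G',G,'foot',foot,'pc',pc)
W=cam('wrist');T=cam('top');S=cam('scene');print(proj(W,foot),proj(W,pc),proj(T,foot),proj(S,foot),proj(S,pc))
for w in ([-.005,0,0],[-.005,0,.05],[.053,0,.05],[.053,0,0],[0,.01,0]): print(w,M[:3,:3].T@np.array(w))
E
```

```text
y_t [ 0.0641  0.9962 -0.0596] d [-0.0038 -0.0595 -0.9982]
G [ 0.461  -0.3446  0.0919] foot [ 0.4606 -0.3518  0.0056] pc [ 0.4608 -0.3488  0.0555]
[247.0436 143.6219] [246.5028 203.3956] [385.167  224.0259] [194.1027 175.8418] [193.2643 164.2603]
[-0.005, 0, 0] [ 0.0043 -0.0003 -0.0026]
[-0.005, 0, 0.05] [-0.0218 -0.0033 -0.0452]
[0.053, 0, 0.05] [-0.0713  0.0004 -0.0151]
[0.053, 0, 0] [-0.0452  0.0034  0.0274]
[0, 0.01, 0] [ 0.0002  0.01   -0.0008]
```

Request:
arm_command([
  [0.004,0,-0.003,0],
  [-0.002,-0.001,-0.013,0],
  [-0.01,-0.002,-0.026,0],
  [-0.018,-0.003,-0.038,0],
  [-0.022,-0.003,-0.045,0],
], grip_force=35)

```text
time: 22.35
ee_pos: [0.4669, -0.3456, 0.1274]
tcp_rot: [-176.0, 31.5, 178.5]
wrist_force: [-0.1, -0.5, -3.0]
opening: 0.0375
grasp_force: 36.5
```

Request:
arm_command([
  [-0.008,0,0.005,0],
  [-0.02,0,0.012,0],
  [-0.032,0,0.02,0],
  [-0.044,0.001,0.027,0],
  [-0.049,0.001,0.03,0],
])

```text
time: 22.85
ee_pos: [0.5251, -0.3472, 0.124]
tcp_rot: [-176.2, 31.4, 178.5]
wrist_force: [-1.2, 0.2, -2.9]
opening: 0.0371
grasp_force: 36.5
```

```bash
cat > n.py <<'E'
from d import *
o=bot.get_obs();print(o['time'],o['ee_pos'],o['wrist_force'],o['opening'])
M=pose();G=M[:3,3]-.019*M[:3,2];y=M[:3,1]
v=np.array([0,0,-1.]);d=v-y*(v@y);d/=np.linalg.norm(d);foot=G+.0866*d+.002*y;pc=G+.0366*d+.002*y;print('foot',foot,'pc',pc)
for n in ('wrist','top','scene'):
    c=cam(n);print(n,'pred foot,pc',proj(c,foot).round(1),proj(c,pc).round(1),'dock est',proj(c,np.array([.5125,-.3505,.01])).round(1))
    for t in ('pack_center','pack','dock_free_in','dock_free'):
        print('  ',t,[(np.round(m['location'],1).tolist(),round(m['confidence'],2)) for m in bot.mark_of(n,t)[:3]])
print('down .01',M[:3,:3].T@np.array([0,0,-.01]))
E
python3 n.py
```

```text
22.85 [ 0.5251 -0.3472  0.124 ] [-1.1737  0.167  -2.9233] 0.037059795138048045
foot [ 0.5151 -0.3486  0.0536] pc [ 0.5153 -0.3458  0.1035]
wrist pred foot,pc [253.2 143.7] [253.9 203.4] dock est [253.4 103. ]
   pack_center [([259.3, 193.2], 0.66), ([249.4, 95.3], 0.52)]
   pack [([249.7, 129.3], 0.67)]
   dock_free_in [([249.3, 101.9], 0.78)]
   dock_free [([253.0, 130.8], 0.74), ([248.5, 93.6], 0.62)]
top pred foot,pc [387.9 201.6] [393.2 198.1] dock est [383.5 205.2]
   pack_center [([190.4, 284.3], 0.75), ([251.3, 243.2], 0.55), ([392.0, 199.9], 0.42)]
   pack [([174.3, 291.4], 0.63), ([386.3, 204.1], 0.61)]
   dock_free_in [([383.6, 208.0], 0.56)]
   dock_free [([381.6, 204.0], 0.97)]
scene pred foot,pc [182.6 171.2] [181.5 158.9] dock est [184.2 181.2]
   pack_center [([185.4, 158.9], 0.72), ([344.2, 202.9], 0.6)]
   pack [([359.1, 207.6], 0.85), ([182.6, 172.9], 0.55)]
   dock_free_in []
   dock_free [([184.6, 187.9], 0.75)]
down .01 [0.0052 0.0006 0.0085]
```

Request:
arm_command([
  [0.002,0,0.005,0],
  [0.004,0,0.01,0],
  [0.006,0,0.014,0],
  [0.008,0,0.017,0],
  [0.009,0,0.018,0],
])

```text
time: 24.1
ee_pos: [0.5252, -0.3491, 0.1044]
tcp_rot: [-176.1, 31.4, 178.4]
wrist_force: [0.5, -0.9, -1.7]
opening: 0.0368
grasp_force: 36.7
```

```bash
python3 n.py
```

```text
24.1 [ 0.5252 -0.3491  0.1044] [ 0.4792 -0.926  -1.661 ] 0.03678571473873306
foot [ 0.5152 -0.3505  0.034 ] pc [ 0.5154 -0.3477  0.0839]
wrist pred foot,pc [253.2 143.6] [253.9 203.4] dock est [254.8 118.4]
   pack_center [([258.4, 194.0], 0.85)]
   pack [([250.9, 131.9], 0.88)]
   dock_free_in [([250.2, 114.9], 0.9)]
   dock_free [([250.8, 106.1], 0.83)]
top pred foot,pc [386.2 202.8] [391.3 199.5] dock est [383.5 205.2]
   pack_center [([191.0, 285.1], 0.7), ([392.9, 198.8], 0.53), ([143.5, 245.7], 0.44)]
   pack [([174.6, 289.0], 0.82)]
   dock_free_in [([385.2, 206.6], 0.61)]
   dock_free [([383.4, 206.3], 0.75)]
scene pred foot,pc [182.9 175.8] [181.8 163.8] dock est [184.2 181.2]
   pack_center [([186.6, 163.8], 0.67), ([345.0, 203.8], 0.65)]
   pack [([169.6, 237.4], 0.65), ([181.2, 178.1], 0.53)]
   dock_free_in [([183.3, 178.7], 0.82)]
   dock_free [([184.0, 187.1], 0.92)]
down .01 [0.0052 0.0006 0.0085]
```

Request:
arm_command([
  [-0.002,-0.001,0.002,0],
  [-0.001,-0.001,0.004,0],
  [0.001,-0.001,0.007,0],
  [0.003,-0.001,0.01,0],
  [0.004,-0.001,0.012,0],
])

```text
time: 25.35
ee_pos: [0.5277, -0.3508, 0.0918]
tcp_rot: [-176.1, 31.4, 178.4]
wrist_force: [-1.9, 0.8, -1.9]
opening: 0.0374
grasp_force: 36.9
```

Request:
arm_command([
  [0.001,0,0.001,0],
  [0.001,0,0.002,0],
  [0.002,0,0.003,0],
  [0.002,0,0.004,0],
  [0.003,0,0.005,0],
])

```text
time: 25.85
ee_pos: [0.5278, -0.3515, 0.087]
tcp_rot: [-176.1, 31.4, 178.4]
wrist_force: [-5.4, 1.0, 2.0]
opening: 0.0376
grasp_force: 37.4
```

Request:
arm_command([
  [0.001,0,0,0],
  [0.001,0,-0.001,0],
  [0.002,0,-0.001,0],
  [0.002,0,-0.001,0],
  [0.002,0,-0.001,0],
])

```text
time: 26.35
ee_pos: [0.5259, -0.3511, 0.0867]
tcp_rot: [-176.1, 31.4, 178.4]
wrist_force: [-0.3, -0.1, -2.4]
opening: 0.0373
grasp_force: 36.5
```

```bash
python3 n.py
```

```text
26.35 [ 0.5259 -0.3511  0.0867] [-0.312  -0.0713 -2.4297] 0.03727415356289116
foot [ 0.5159 -0.3526  0.0163] pc [ 0.5161 -0.3497  0.0662]
wrist pred foot,pc [253.2 143.6] [253.9 203.4] dock est [256.6 133.3]
   pack_center [([253.3, 195.3], 0.93)]
   pack [([251.5, 135.0], 0.69)]
   dock_free_in [([250.6, 131.4], 0.57)]
   dock_free [([252.0, 123.9], 0.96)]
top pred foot,pc [384.9 203.6] [389.8 200.4] dock est [383.5 205.2]
   pack_center [([188.4, 282.2], 0.84), ([379.6, 207.1], 0.64), ([391.4, 200.6], 0.63)]
   pack [([383.2, 207.0], 0.54)]
   dock_free_in []
   dock_free [([381.4, 209.2], 0.59)]
scene pred foot,pc [182.9 179.9] [181.8 168.1] dock est [184.2 181.2]
   pack_center [([345.2, 203.7], 0.68), ([182.2, 167.6], 0.6)]
   pack [([182.4, 179.7], 0.64), ([183.6, 161.3], 0.59), ([198.1, 256.7], 0.45)]
   dock_free_in [([183.8, 178.2], 0.58)]
   dock_free [([183.3, 187.5], 0.62)]
down .01 [0.0052 0.0006 0.0085]
```

Request:
arm_command([
  [0.001,0,0.001,0],
  [0.001,0,0.002,0],
  [0.002,0,0.003,0],
  [0.002,0,0.004,0],
  [0.002,0,0.004,0],
])

```text
time: 27.6
ee_pos: [0.5275, -0.3521, 0.0853]
tcp_rot: [-176.0, 31.7, 178.5]
wrist_force: [-5.8, 3.1, 12.6]
opening: 0.0374
grasp_force: 39.8
```

Request:
arm_command([
  [-0.001,0,-0.001,0],
  [-0.001,0,-0.002,0],
  [-0.001,0,-0.002,0],
  [-0.001,0,-0.002,0],
  [-0.001,0,-0.002,0],
])

```text
time: 28.1
ee_pos: [0.5266, -0.3517, 0.0855]
tcp_rot: [-176.0, 31.5, 178.5]
wrist_force: [0.6, 0.1, 6.3]
opening: 0.0372
grasp_force: 38.2
```

Request:
arm_command([
  [0,0,0,0],
  [0,0,0,0],
  [0,0,0,0],
  [0,0,0,0],
  [0,0,0,0],
], hand=0.043, grip_force=20)

```text
time: 28.6
ee_pos: [0.526, -0.3513, 0.0844]
tcp_rot: [-176.1, 31.4, 178.4]
wrist_force: [0.5, -0.1, 2.2]
opening: 0.0431
grasp_force: 8.3
```

```bash
python3 n.py
```

```text
28.6 [ 0.526  -0.3513  0.0844] [ 0.4995 -0.1346  2.1732] 0.043091210975703564
foot [ 0.516  -0.3527  0.014 ] pc [ 0.5162 -0.3498  0.0639]
wrist pred foot,pc [253.2 143.6] [253.9 203.4] dock est [256.6 135.4]
   pack_center [([251.8, 195.1], 0.87)]
   pack []
   dock_free_in [([250.2, 131.5], 0.78)]
   dock_free [([250.4, 122.8], 0.83)]
top pred foot,pc [384.6 203.7] [389.5 200.5] dock est [383.5 205.2]
   pack_center [([191.2, 285.1], 0.77), ([391.0, 200.0], 0.72), ([382.9, 209.2], 0.29)]
   pack [([173.7, 295.2], 0.65), ([383.2, 207.0], 0.49)]
   dock_free_in [([384.8, 207.1], 0.84)]
   dock_free [([382.7, 209.7], 0.75)]
scene pred foot,pc [183.  180.5] [181.8 168.7] dock est [184.2 181.2]
   pack_center [([343.5, 201.5], 0.79), ([185.2, 169.4], 0.65), ([141.0, 205.9], 0.58)]
   pack [([356.9, 209.2], 0.72), ([181.0, 182.5], 0.67)]
   dock_free_in [([181.9, 179.0], 0.59), ([198.1, 255.1], 0.45)]
   dock_free [([185.6, 184.0], 0.57)]
down .01 [0.0052 0.0006 0.0085]
```

Grip is now light (8 N) and the charger carries the weight. I seat the pack gently, then let go.

Request:
arm_command([
  [0,0,0.001,0],
  [0.001,0,0.002,0],
  [0.001,0,0.003,0],
  [0.001,0,0.003,0],
  [0.001,0,0.003,0],
], hand=0.044)

```text
time: 29.85
ee_pos: [0.5276, -0.3523, 0.0833]
tcp_rot: [-176.0, 31.6, 178.5]
wrist_force: [-2.0, -0.4, 8.3]
opening: 0.0438
grasp_force: 7.6
```

Request:
arm_command([
  [0,0,0,0],
  [0,0,0,0],
  [0,0,0,0],
  [0,0,0,0],
  [0,0,0,0],
], hand=0.054)

```text
time: 30.35
ee_pos: [0.5265, -0.3514, 0.0809]
tcp_rot: [-176.1, 31.4, 178.4]
wrist_force: [0.0, 0.3, 0.6]
opening: 0.0538
grasp_force: 0.2
```

```bash
python3 n.py
```

```text
30.35 [ 0.5265 -0.3514  0.0809] [0.0226 0.3235 0.5976] 0.05384111920785558
foot [ 0.5165 -0.3528  0.0105] pc [ 0.5167 -0.35    0.0604]
wrist pred foot,pc [253.2 143.6] [253.9 203.4] dock est [256.5 138.2]
   pack_center [([249.5, 195.5], 0.91)]
   pack [([247.6, 132.9], 0.66)]
   dock_free_in [([247.5, 137.5], 0.56)]
   dock_free [([251.3, 126.7], 0.71)]
top pred foot,pc [384.3 203.7] [389.1 200.5] dock est [383.5 205.2]
   pack_center [([192.4, 283.6], 0.91), ([392.3, 203.0], 0.46)]
   pack [([174.3, 292.5], 0.84), ([382.4, 208.2], 0.45)]
   dock_free_in [([386.0, 205.0], 0.8), ([314.1, 129.2], 0.59), ([174.5, 181.7], 0.51)]
   dock_free [([381.1, 209.3], 0.56)]
scene pred foot,pc [182.9 181.4] [181.8 169.6] dock est [184.2 181.2]
   pack_center [([344.7, 204.5], 0.98), ([184.5, 169.0], 0.65)]
   pack [([185.7, 188.1], 0.75), ([359.2, 207.2], 0.65), ([197.1, 255.5], 0.55)]
   dock_free_in [([181.7, 181.0], 0.72)]
   dock_free [([182.8, 186.1], 0.84)]
down .01 [0.0052 0.0006 0.0085]
```

Request:
arm_command([
  [0,0,0,0],
  [0,0,0,0],
  [0,0,0,0],
  [0,0,-0.005,0],
  [0,0,-0.012,0],
], hand=0.08)

```text
time: 31.6
ee_pos: [0.5202, -0.3503, 0.0916]
tcp_rot: [-176.1, 31.4, 178.4]
wrist_force: [0.1, -0.1, 0.1]
opening: 0.0796
grasp_force: 0.0
```

Request:
arm_command([
  [0,0,-0.02,0],
  [0,0,-0.05,0],
  [0,0,-0.09,0],
  [0,0,-0.13,0],
  [0,0,-0.16,0],
])

```text
time: 32.1
ee_pos: [0.4366, -0.3373, 0.2311]
tcp_rot: [-176.0, 31.5, 178.5]
wrist_force: [-0.5, -0.8, 0.1]
opening: 0.0804
grasp_force: 0.0
```

```bash
cat > p.py <<'E'
from d import *
o=bot.get_obs();print(o['time'],o['ee_pos'],o['wrist_force'])
W=cam('wrist');S=cam('scene');T=cam('top')
D=np.array([.5115,-.351,.01])
for n,c in (('wrist',W),('top',T),('scene',S)):
    print(n,'pred foot,pc,top at D',[proj(c,D+[0,0,h]).round(1) for h in (0,.05,.1)])
    for t in ('pack_center','pack','dock_free_in','dock_free','tab_face','spare_center'):
        print('  ',t,[(np.round(m['location'],1).tolist(),round(m['confidence'],2)) for m in bot.mark_of(n,t)[:3]])
# blue label, orange
h=cv2.cvtColor(W['color'],cv2.COLOR_BGR2HSV)
for nm,lo,hi in (('blue',(100,120,60),(125,255,255)),('orange',(5,180,100),(14,255,255))):
    k,l,st,ce=cv2.connectedComponentsWithStats(cv2.inRange(h,lo,hi))
    print(nm,[(ce[i].round(1).tolist(),st[i].tolist()) for i in range(1,k) if 40<st[i][4]<4000])
E
python3 p.py
```

```text
32.1 [ 0.4366 -0.3373  0.2311] [-0.4933 -0.7921  0.0558]
wrist pred foot,pc,top at D [array([253.6, 117.7]), array([251.2, 145. ]), array([248.3, 178.3])]
   pack_center [([250.4, 141.2], 0.56)]
   pack [([247.5, 116.9], 0.87)]
   dock_free_in [([249.2, 114.9], 0.91)]
   dock_free [([251.5, 113.5], 0.94)]
   tab_face [([268.2, 164.4], 0.96)]
   spare_center [([438.0, 124.1], 0.96)]
top pred foot,pc,top at D [array([383.7, 205.6]), array([389.7, 202.5]), array([396.2, 199.1])]
   pack_center [([193.2, 283.0], 0.97), ([389.4, 204.4], 0.89)]
   pack [([383.1, 207.8], 0.67), ([174.1, 292.1], 0.55)]
   dock_free_in [([383.6, 204.9], 0.74)]
   dock_free [([380.3, 207.6], 0.77)]
   tab_face [([388.0, 200.6], 0.61), ([201.2, 270.9], 0.5), ([383.1, 206.5], 0.22)]
   spare_center [([319.4, 213.1], 0.74)]
scene pred foot,pc,top at D [array([184.3, 181. ]), array([182.7, 169. ]), array([181. , 156.4])]
   pack_center [([344.9, 203.2], 0.92), ([185.5, 167.9], 0.86), ([378.0, 242.2], 0.47)]
   pack [([183.0, 180.0], 0.84), ([359.0, 209.0], 0.58)]
   dock_free_in [([182.1, 177.5], 0.68), ([316.0, 270.0], 0.44)]
   dock_free [([184.0, 186.5], 0.77), ([167.4, 236.0], 0.58), ([325.3, 243.9], 0.32)]
   tab_face [([183.9, 162.3], 0.61), ([335.3, 207.6], 0.5)]
   spare_center [([229.6, 186.2], 0.6)]
blue [([453.8, 160.9], [445, 153, 19, 16, 215]), ([235.7, 176.9], [229, 171, 14, 13, 173]), ([117.5, 257.5], [106, 251, 27, 15, 279]), ([106.3, 275.5], [99, 270, 18, 14, 148])]
orange [([223.2, 216.5], [219, 208, 10, 21, 145]), ([100.8, 253.2], [80, 246, 61, 19, 472])]
```

```bash
python3 - <<'E'
from d import *
W=cam('wrist');T=cam('top')
q,n=blob(W,'blue',(236,177),12);q2,n2=blob(T,'blue',(396,200),12)
print(q,n,q2,n2,tri([ray(W,q),ray(T,q2)]),'atz',atz(W,q,.11),atz(T,q2,.11),'spare/pack label px size')
# reference: spare pack label, standing home in its charger at the same height
for p in ((454,161),):
    s,m=blob(W,'blue',p,14)
t,m2=blob(T,'blue',(326,211),12);print('spare',s,m,t,m2,tri([ray(W,s),ray(T,t)]))
# white/vertical edges of pack in scene
g=cv2.cvtColor(W['color'],cv2.COLOR_BGR2GRAY)[100:190,215:285]
for r in range(0,90,6): print(100+r,' '.join('%3d'%v for v in g[r,::3]))
E
```

```text
(np.float64(235.16666666666666), np.float64(178.47474747474746)) 198 (np.float64(401.0), np.float64(200.0)) 35 (array([ 0.5088, -0.363 ,  0.1099]), [0.0001, 0.0001]) atz [ 0.5087 -0.363   0.11  ] [ 0.5088 -0.3628  0.11  ] spare/pack label px size
spare (np.float64(454.2536231884058), np.float64(162.31884057971016)) 276 (np.float64(325.46153846153845), np.float64(210.4102564102564)) 39 (array([ 0.4891, -0.1722,  0.1104]), [0.0001, 0.0001])
100  21  21  21  20  23  21  21  22  26  23  23  25  24  27  24  25  26  25  24  24  24  25  25  26
106  24  21  24  25  21  24  24  24  66 106 107 111 121 121 120  27  23  25  26  27  26  25  25  25
112  22  25  24  23  23  24  22  24  25  26  27  23  23  24  26  25  25  24  27  27  26  26  23  24
118  22  20  24  24  26 165 166 166 166 166 165 166 166 165 165 164 166 164 120  89  25  24  25  25
124  24  21  23  22  90 166 165 165 167 167 166 166 167 166 164 167 165 165 115  86  17  14  11  18
130  24  23  23  22 156 169 167 166 167 167 166 166 168 166 167 166 166 168 113  87  14  13  12  15
136  25  24  25  35 164 165 164 165 165 163 165 166 166 167 159 144 235 238  42  14  12  14  13  14
142  23  27  27 116 166 164 165 165 164 165 166 165 163 165 123 128 128  77  88  97  92  24  13  15
148  41  25  25 179 166 166 166 167 165 166 165 165 166 164  65  11  11  71  81  91  88  14  13  16
154 113  76  76 167 167 166 167 165 167 167 165 167 165 164 122 152 149  79  89  92  85  59  59  59
160 134 136 156 169 166 166 168 168 167 167 166 167 165 162 132 140 139  88  90 135 137 142 142 141
166 135 135 226 222 209 198 184 174 171 172 170 171 170 160 131 133 129  91  91 128 133 134 134 133
172 136 135 243 251 241 146 153 167 176 231 251 251 250 243 126 129 128 152 151 117 121 119 122 121
178 117 117 197 251 243  84  82  82  82 170 250 250 250 241 135 135 143 152 144 134 132 134 134 134
184 113 114 158 250 250 100  90  88  84 146 250 250 250 236 123 124 142 151 146 126 126 126 125 127
```

The label stands 110 mm up, the same as on the spare pack that is home in its charger. So the pack is seated, upright and released.

```bash
python3 f.py; python3 -c "
from workcell import bot
print(bot.job_done())"
```

```text
top ((-0.02106047206610384, 0.06482812509673508), 0.9904425964752833)
scene ((-0.07569207163074054, 0.1420371429757168), 0.7973057651519775)
the job is handed in; nothing more can be done
None
```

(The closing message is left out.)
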